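# Load the bench tote and hold it up level

### The arm

A 6-joint arm with a two-finger parallel gripper is mounted at the origin on the work surface. World frame = base frame: x ahead of the robot, y to its left, z up, the work surface at z = 0. Lengths are in mm, angles in rad, forces in N, time in s.
With the tool pointing down it reaches from about 350 to 775 mm from the base axis. Payload 7.3 kg.
Tool frame: the origin (TCP) lies at the very end of the fingers, on their centre line; the grasp point (between the pads) lies bot.grip_point_offset behind it (bot.grip_point_offset is the distance from the TCP to the grasp point, in mm); z points along the fingers, y is the line along which they close (so a half turn about z gives the same grasp; the last joint's range is limited). The gripper opens to 92 mm and grips with 3 to 60 N. Pads are 19 mm wide; open, the fingers measure 130 mm over their backs; the gripper's body (75 mm by 190 mm) begins 47 mm behind the grasp point.
Start: joints at [1.041, 0.342, 1.524, -0, 1.275, -0.146], TCP at [196.572, 486.831, 226.741] pointing down, gripper open.
Joint ranges: [-2.53, 2.53], [-0.77, 2.02], [0.04, 2.7], [-1, 4.14], [0.28, 2.66], [-3.11, 3.11]. Speed limits (rad/s): [2.57, 2.57, 3.14, 3.14, 3.14, 3.14].

### API

Orientations are given as [roll, pitch, yaw] about the fixed x, y, z axes, in that order (R = Rz(yaw) Ry(pitch) Rx(roll)).
In Python, from plant import bot gives the robot as it stands. The module is installed in compiled form; this text tells all that it offers.
- The arm moves only by the tool carry_out, never from a script. Its argument "plan" is a list of rows, each an object of numbers: "tx", "ty", "tz": the shift along the world's x, y, z in mm; "rx", "ry", "rz": the turn, a rotation vector about the world's x, y, z in rad. A call has 1 to 12 rows; each row shifts and turns the commanded pose from where the row before left it; what a row does not reach is not made up. A row lasts 1/10 s, in which the tool goes at most 50 mm and 8.59 degrees, less where a joint would pass 70% of its speed; a pose out of reach is approached as far as the arm can. A call with a gripper value outside its range is refused whole. "gripper" is the closure, from 0 (fully open) to 1 (shut), set as the call begins (left out, the last holds). The fingers move at their own pace and stop on an object; the grip force is fixed at half the most. Time passes only in rows, so rows that do not move let the fingers close. It gives the time, the measured TCP pose, the force, the opening and the grip force at its end, in the units of the state.
- bot.get_obs(): the state, without advancing time (a new reading comes with each control period).
- bot.capture(name): name is "side" or "top"; returns the picture (420x560x3 uint8, red, green, blue); there is no depth.
- bot.camera_model(name): a dict with "camera_matrix" (3x3 intrinsics, pixels), "dist" ([k1, k2, p1, p2, k3] as OpenCV has them; the pictures are not rectified), "R" (3x3) and "t" (3): a world point X has camera coordinates R X + t. Camera axes: x right, y down, z forward; pixel columns grow to the right and rows downward; lengths in mm; the calibration is good to about 2 mm. A picture is of the moment at which its call begins. camera_model takes no time and is no camera call.
- bot.close_job(): hands the job in; it is judged then, once.
The state is a dict: "time": time; "joint_positions": joint angles; "dq": joint speeds; "tau": joint torques, N m; "tool_pos": TCP position; "tcp_rot": TCP orientation; "contact_force": force on the tool from outside, world axes, zero at the start; "moment": the same for the moment, N m; "grip_width": finger opening in mm; "finger_force": force on a finger pad.
Only numpy, scipy, OpenCV 4.12 (cv2) and the standard library are available. Lean on these libraries where they do the work, as an engineer would, in place of code of your own. Each camera call takes 0.05 s, during which the arm holds its last target. There are 200 camera calls.

### The job

Load the open plywood tote: stand one of the two small lidded jars upright in each of its two square cells, and lay the wooden-handled burnisher flat in the long trough on the other side of the handle. When all three are in and let go, with the tote still standing on the table, take the tote by its handle, lift it about a hand's breadth (10 cm) clear of the table without tipping it, and finish while still holding it there, level and steady with everything in its place. Leave the tape roll, the glass dish and the paste tub where they are.

Things in the scene. Friction and masses are not known exactly. Their poses are not given: they have to be found in the camera images.
- tote: Loose open-topped plywood carrying tote, 188 mm long (its x), 180 mm wide (its y), about 0.35 kg empty. Origin at the centre of its underside, z up. Floor 6 mm thick; outer walls 8 mm thick, their rims 30 mm above the table. A 16 mm thick centre panel, 30 mm high, runs along x at y = 0 and carries the handle. At +y of the panel are two square-ish cells (82 by 74 mm inside, parted by an 8 mm wall at x = 0); at -y is one undivided trough (172 by 74 mm inside)
- tote_handle (a point): Centre of the tote's handle: a plywood bar along the tote's x, 16 mm thick (y), 20 mm high (from 64 to 84 mm above the tote's underside; this point is at 74 mm), on two posts 16 mm square at x = -58 and +58 mm, so 100 mm of bar is clear between them, with open space under it down to the 30 mm panel. Over the tote's middle, to be pinched across y from above
- tote_cell_a (a point): Centre of the floor (top face, 6 mm above the tote's underside) of the square cell at the tote's +x, +y: 43 mm along x, 45 mm along y from its origin
- tote_cell_b (a point): Centre of the floor of the square cell at the tote's -x, +y
- tote_trough (a point): Centre of the floor of the long trough at the tote's -y, 45 mm from the panel's middle, 6 mm above the tote's underside
- jar_1: Small loose amber glass jar with a flat metal screw lid, 40 mm in diameter, 48 mm tall, about 70 g; the lid is the top 12 mm and also 40 mm across. Stands upright on the table. Origin at the centre of its underside, z up
- jar_2: A second jar exactly like jar_1; either jar may go in either square cell
- burnisher: Loose gilder's burnisher lying on the table along its own x: dark wooden flat-sided handle 95 mm long, 22 mm wide (y), 20 mm high (z), then to +x a brass ferrule (16 mm across, 22 mm long) and a smooth stone tip (33 mm long), 150 mm overall from x = -47 to x = +103 mm. Origin under the middle of the handle, z up. About 70 g. It may lie in the trough either way round
- burnisher_grip (a point): Middle of the burnisher's wooden handle, 10 mm above its underside; the centre of mass lies about 13 mm further towards the tip
- tape_roll: Bystander, to be left alone: roll of paper tape lying flat, 52 mm across, 19 mm high. Origin at the centre of its underside
- glass_dish: Bystander, to be left alone: shallow round glass dish, 100 mm across, 18 mm high. Origin at the centre of its underside
- paste_tub: Bystander, to be left alone: round closed plastic tub, 90 mm across, 60 mm high. Origin at the centre of its underside
Mind the look-alikes: they are no part of the job. Leave any pink or purple look-alike of the jar_1 alone. What is shaped like the jar_2 but green is not meant.

How it is judged:
By the outcome, as a careful person would: the job done as asked, in the order asked, and still so for the second after the job is handed in, while the arm keeps its last pose, push and grip.
It also fails if it takes over 72 s, if anything falls off the work surface, if the arm or the gripper's body presses on something with over 40 N, if the wrist force passes 120 N, or if a joint passes its speed limit or range.

## Working session

There is one attempt and no reset: what is moved stays moved. The work goes in short steps, Python scripts to look and compute and a tool call to move; the robot and the scene stay as the last step left them, time stands still between calls to the robot, and variables do not carry over. Pictures are saved under pics/ and viewed, at most 10 in all, crops included, and the job is handed in when it is done.

Besides the shell and the picture viewer there is one more tool, called after "Request:" in YAML: its name, and indented under it one key for each argument. carry_out: Moves the arm, as the interface text tells. Its arguments: {"type":"object","properties":{"plan":{"type":"array"},"gripper":{"type":"number"}},"required":["plan"]}

```bash
mkdir -p pics; python3 - <<'E'
from plant import bot
import cv2, numpy as np
for n in ("top","side"):
    cv2.imwrite(f"pics/{n}0.png",bot.capture(n)[:,:,::-1])
    m=bot.camera_model(n); R=np.array(m["R"]);print(n,(-R.T@np.array(m["t"])).round(),np.array(m["camera_matrix"]).round().tolist(),R.round(2).tolist(),np.round(m["dist"],3))
o=bot.get_obs();print(o,bot.grip_point_offset)
E
```

```text
top [ 448.   41. 1321.] [[495.0, 0.0, 281.0], [0.0, 495.0, 218.0], [0.0, 0.0, 1.0]] [[0.03, -1.0, 0.01], [-0.99, -0.03, -0.1], [0.1, -0.0, -1.0]] [0.022 0.    0.    0.    0.   ]
side [ -10. -511.  539.] [[386.0, 0.0, 284.0], [0.0, 386.0, 208.0], [0.0, 0.0, 1.0]] [[0.69, -0.72, 0.01], [-0.37, -0.36, -0.86], [0.62, 0.59, -0.52]] [-0.002  0.     0.     0.     0.   ]
{'time': 0.1, 'joint_positions': array([ 1.04102672e+00,  3.42639275e-01,  1.52490716e+00, -3.62150744e-05,
        1.27539681e+00, -1.46033037e-01]), 'dq': array([-0.00062873, -0.00113086, -0.00086062, -0.00107559,  0.0004771 ,
        0.00088368]), 'tau': array([ 2.69392709e-03, -4.32003021e+01, -2.44695801e+01,  7.21383607e-02,
        5.25673782e-02, -1.07926169e-05]), 'tool_pos': array([196.37687377, 486.50385569, 226.12660842]), 'tcp_rot': array([-3.14025139e+00, -1.62268263e-04,  2.75786654e+00]), 'contact_force': array([ 0.09677428, -0.42664903, -0.0640081 ]), 'moment': array([-0.06019537, -0.01041353,  0.01097817]), 'finger_force': 0.0, 'grip_width': 91.5416839654873} 18.8
```

View pics/top0.png

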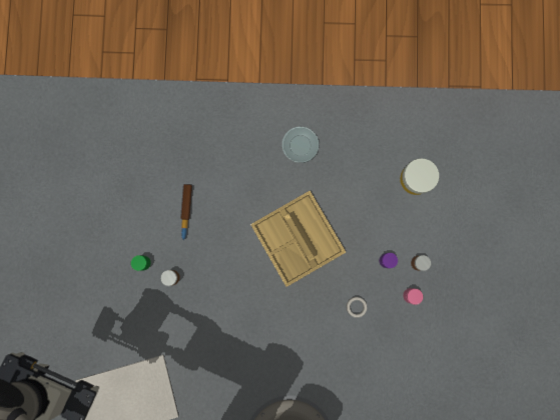

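View pics/side0.png

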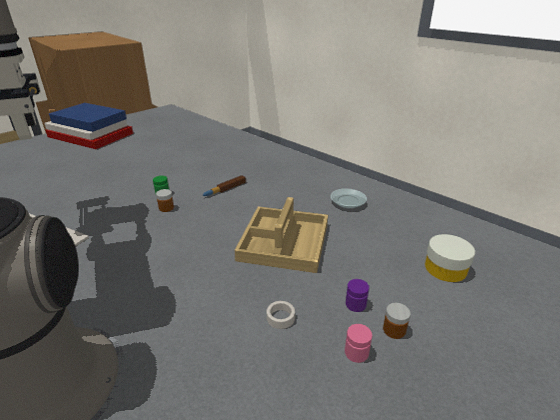

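Top view candidates:
- Jars: green (140,263), silver-lidded amber (169,278), purple (389,260), silver-lidded amber (423,263) and pink (415,296). I choose the two silver-lidded amber ones, at (169,278) and (423,263).
- Burnisher at (186,210), tip pointing down-image. The tote is centred at about (298,238).

Next I check this in a close crop and measure.

```bash
cat > h.py <<'E'
from plant import bot
import cv2, numpy as np
def ray(n,uv):
    m=bot.camera_model(n);R=np.array(m["R"]);t=np.array(m["t"])
    p=cv2.undistortPoints(np.float64(uv).reshape(-1,1,2),np.array(m["camera_matrix"]),np.array(m["dist"])).reshape(-1,2)
    return -R.T@t,np.c_[p,np.ones(len(p))]@R
def onz(n,uv,z):
    c,d=ray(n,uv);return (c+d*((z-c[2])/d[:,2])[:,None])[:,:2]
def proj(n,X):
    m=bot.camera_model(n)
    return cv2.projectPoints(np.float64(X).reshape(-1,1,3),cv2.Rodrigues(np.array(m["R"]))[0],np.array(m["t"]),np.array(m["camera_matrix"]),np.array(m["dist"]))[0].reshape(-1,2)
def blobs(mask,amin):
    cs,_=cv2.findContours(mask.astype(np.uint8),cv2.RETR_EXTERNAL,cv2.CHAIN_APPROX_NONE)
    return [c for c in cs if cv2.contourArea(c)>=amin]
E
python3 - <<'E'
from h import *
im=cv2.imread("pics/top0.png");hsv=cv2.cvtColor(im,cv2.COLOR_BGR2HSV)
H,S,V=[hsv[:,:,i].astype(int) for i in range(3)]
for (u,v) in [(169,278),(423,263)]:
    w=np.zeros(V.shape,bool);w[v-14:v+15,u-14:u+15]=1
    for c in blobs(w&(V>140)&(S<60),40):
        (x,y),r=cv2.minEnclosingCircle(c);print("lid",x,y,r,cv2.contourArea(c),onz("top",[[x,y]],48).round(1))
w=np.zeros(V.shape,bool);w[175:300,240:355]=1
for c in blobs(w&(S>70)&(V>60),2000):
    q=cv2.boxPoints(cv2.minAreaRect(c));X=onz("top",q,30);print("tote",q.round(1).tolist(),X.round(1).tolist(),X.mean(0),np.linalg.norm(X-np.roll(X,1,0),axis=1))
w=np.zeros(V.shape,bool);w[175:250,170:205]=1
for c in blobs(w&(S>70),60):
    q=cv2.minAreaRect(c);b=cv2.boxPoints(q);print("burn",b.round(1).tolist(),onz("top",b,14).round(1).tolist())
for c in blobs(w&(S>70)&((H<18)|(H>170))&(V<110),60):
    b=cv2.boxPoints(cv2.minAreaRect(c));X=onz("top",b,18);print("handle",X.round(1).tolist(),X.mean(0),np.linalg.norm(X-np.roll(X,1,0),axis=1))
A=cv2.resize(im[180:295,120:210],None,fx=4.3,fy=4.3,interpolation=2);B=cv2.resize(im[180:295,245:355],None,fx=4.3,fy=4.3,interpolation=2)[:, :]
C=np.hstack([A,B]);print(C.shape)
cv2.imwrite("pics/crop1.png",cv2.resize(C,(795,int(C.shape[0]*795/C.shape[1]))))
E
```

```text
lid 167.8829803466797 277.5212707519531 7.712222099304199 168.0 [[411.2 320.8]]
lid 423.0 262.54998779296875 7.470214366912842 150.5 [[ 466.9 -329.9]]
tote [[249.89999389648438, 223.89999389648438], [310.1000061035156, 189.5], [345.8999938964844, 252.10000610351562], [285.70001220703125, 286.5]] [[555.4, 117.6], [650.8, -37.9], [488.8, -134.6], [395.8, 19.8]] [522.70565324  -8.75526115] [187.25156719 182.48109527 188.64928288 180.26892781]
burn [[180.0, 226.89999389648438], [183.39999389648438, 183.89999389648438], [191.60000610351562, 184.5], [188.1999969482422, 227.60000610351562]] [[543.7, 303.1], [658.9, 299.3], [657.8, 277.5], [542.5, 281.4]]
handle [[564.6, 301.6], [658.2, 298.5], [657.1, 276.8], [563.5, 280.0]] [610.87603557 289.21385858] [21.654847   93.65600647 21.80428814 93.66338849]
(494, 860, 3)
```

View pics/crop1.png

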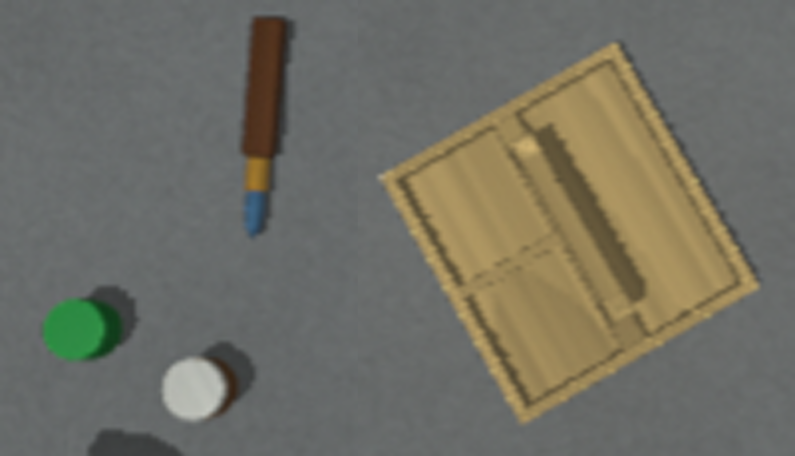

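The crop shows the green-lidded jar at crop (80,328), beside the silver-lidded amber one at (195,388). It also shows the burnisher with its tip down, and the tote with its cells on the left edge and trough on the right. The sizes match: tote 188×181, handle 94×22, lids 15 px. So tote centre is (523,-9) at yaw 31.4°, the jars are at (411,321) and (467,-330), and the burnisher origin is (611,289). I go for jar 1 first.

Request:
carry_out:
  plan:
    - {"tx": 27, "ty": -21, "rz": -0.08}
    - {"tx": 27, "ty": -21, "rz": -0.08}
    - {"tx": 27, "ty": -21, "rz": -0.08}
    - {"tx": 27, "ty": -21, "rz": -0.08}
    - {"tx": 27, "ty": -21, "rz": -0.08}
    - {"tx": 27, "ty": -21, "rz": -0.08}
    - {"tx": 27, "ty": -21, "rz": -0.08}
    - {"tx": 26, "ty": -19, "rz": -0.08}
    - {"tz": -30}
    - {"tz": -30}
    - {"tz": -30}
    - {"tz": -30}
  gripper: 0.25

```text
invalid input at $.plan[0]: expected keys tx, ty, tz, rx, ry, rz
```

All six keys are needed in each row.

Request:
carry_out:
  plan:
    - {"tx": 27, "ty": -21, "tz": 0, "rx": 0, "ry": 0, "rz": -0.08}
    - {"tx": 27, "ty": -21, "tz": 0, "rx": 0, "ry": 0, "rz": -0.08}
    - {"tx": 27, "ty": -21, "tz": 0, "rx": 0, "ry": 0, "rz": -0.08}
    - {"tx": 27, "ty": -21, "tz": 0, "rx": 0, "ry": 0, "rz": -0.08}
    - {"tx": 27, "ty": -21, "tz": 0, "rx": 0, "ry": 0, "rz": -0.08}
    - {"tx": 27, "ty": -21, "tz": 0, "rx": 0, "ry": 0, "rz": -0.08}
    - {"tx": 27, "ty": -21, "tz": 0, "rx": 0, "ry": 0, "rz": -0.08}
    - {"tx": 26, "ty": -19, "tz": 0, "rx": 0, "ry": 0, "rz": -0.08}
    - {"tx": 0, "ty": 0, "tz": -30, "rx": 0, "ry": 0, "rz": 0}
    - {"tx": 0, "ty": 0, "tz": -30, "rx": 0, "ry": 0, "rz": 0}
    - {"tx": 0, "ty": 0, "tz": -30, "rx": 0, "ry": 0, "rz": 0}
    - {"tx": 0, "ty": 0, "tz": -30, "rx": 0, "ry": 0, "rz": 0}
  gripper: 0.25

```text
time: 1.3
tool_pos: [411.4, 320.5, 105.4]
tcp_rot: [-3.141, 0.0, 2.117]
contact_force: [-0.4, 0.1, 0.2]
grip_width: 68.8
finger_force: 0.0
```

Request:
carry_out:
  plan:
    - {"tx": 0, "ty": 0, "tz": -25, "rx": 0, "ry": 0, "rz": 0}
    - {"tx": 0, "ty": 0, "tz": -25, "rx": 0, "ry": 0, "rz": 0}
    - {"tx": 0, "ty": 0, "tz": -17, "rx": 0, "ry": 0, "rz": 0}
    - {"tx": 0, "ty": 0, "tz": -10, "rx": 0, "ry": 0, "rz": 0}
    - {"tx": 0, "ty": 0, "tz": 0, "rx": 0, "ry": 0, "rz": 0}

```text
time: 1.8
tool_pos: [410.8, 320.4, 28.5]
tcp_rot: [-3.139, -0.0, 2.118]
contact_force: [-0.2, 0.5, -0.1]
grip_width: 68.5
finger_force: 0.0
```

Request:
carry_out:
  plan:
    - {"tx": 0, "ty": 0, "tz": 0, "rx": 0, "ry": 0, "rz": 0}
    - {"tx": 0, "ty": 0, "tz": 0, "rx": 0, "ry": 0, "rz": 0}
    - {"tx": 0, "ty": 0, "tz": 0, "rx": 0, "ry": 0, "rz": 0}
    - {"tx": 0, "ty": 0, "tz": 0, "rx": 0, "ry": 0, "rz": 0}
    - {"tx": 0, "ty": 0, "tz": 0, "rx": 0, "ry": 0, "rz": 0}
    - {"tx": 0, "ty": 0, "tz": 0, "rx": 0, "ry": 0, "rz": 0}
  gripper: 1

```text
time: 2.4
tool_pos: [411.8, 320.9, 30.3]
tcp_rot: [3.141, 0.0, 2.118]
contact_force: [-0.4, -0.9, 5.0]
grip_width: 39.3
finger_force: 30.0
```

Gripped, width 39. I lift and carry it to cell a at (536,52).

Request:
carry_out:
  plan:
    - {"tx": 0, "ty": 0, "tz": 10, "rx": 0, "ry": 0, "rz": 0}
    - {"tx": 0, "ty": 0, "tz": 25, "rx": 0, "ry": 0, "rz": 0}
    - {"tx": 0, "ty": 0, "tz": 35, "rx": 0, "ry": 0, "rz": 0}
    - {"tx": 0, "ty": 0, "tz": 30, "rx": 0, "ry": 0, "rz": 0}
    - {"tx": 16, "ty": -34, "tz": 0, "rx": 0, "ry": 0, "rz": 0}
    - {"tx": 18, "ty": -39, "tz": 0, "rx": 0, "ry": 0, "rz": 0}
    - {"tx": 18, "ty": -39, "tz": 0, "rx": 0, "ry": 0, "rz": 0}
    - {"tx": 18, "ty": -39, "tz": 0, "rx": 0, "ry": 0, "rz": 0}
    - {"tx": 18, "ty": -39, "tz": 0, "rx": 0, "ry": 0, "rz": 0}
    - {"tx": 18, "ty": -39, "tz": 0, "rx": 0, "ry": 0, "rz": 0}
    - {"tx": 18, "ty": -39, "tz": 0, "rx": 0, "ry": 0, "rz": 0}
    - {"tx": 0, "ty": 0, "tz": 0, "rx": 0, "ry": 0, "rz": 0}

```text
time: 3.6
tool_pos: [537.7, 48.3, 130.2]
tcp_rot: [3.14, 0.002, 2.113]
contact_force: [-1.3, 0.9, -0.2]
grip_width: 39.3
finger_force: 30.0
```

```bash
python3 - <<'E'
from h import *
o=bot.get_obs();print(o["tool_pos"],o["contact_force"],o["grip_width"])
for n in("side",):
    im=bot.capture(n)[:,:,::-1].copy()
    c,s=np.cos(.548),np.sin(.548);T=lambda x,y,z:(522.7+c*x-s*y,-8.8+s*x+c*y,z)
    P=proj(n,[T(94,90,30),T(94,-90,30),T(-94,-90,30),T(-94,90,30),T(0,0,84),T(43,45,6),T(-43,45,6),T(0,-45,6)])
    for p in P: cv2.circle(im,tuple(p.round().astype(int)),1,(0,0,255),-1)
    cv2.imwrite("pics/s1.png",cv2.resize(im[60:320,120:440],None,fx=2.3,fy=2.3,interpolation=2))
E
```

```text
[537.72680662  48.31984297 130.15690078] [-1.33525475  0.88146962 -0.24165636] 39.32044559485086
```

View pics/s1.png

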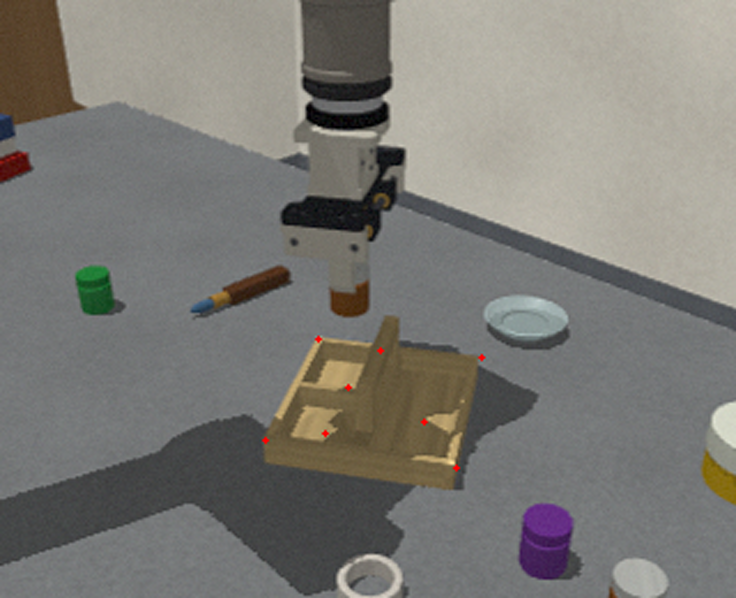

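The side view shows the jar upright in the gripper at (350,290), and the projected tote model (red dots) sits on the real corners to within about 3 mm. I lower it.

Request:
carry_out:
  plan:
    - {"tx": -1, "ty": 3, "tz": -20, "rx": 0, "ry": 0, "rz": 0}
    - {"tx": 0, "ty": 0, "tz": -25, "rx": 0, "ry": 0, "rz": 0}
    - {"tx": 0, "ty": 0, "tz": -20, "rx": 0, "ry": 0, "rz": 0}
    - {"tx": 0, "ty": 0, "tz": -15, "rx": 0, "ry": 0, "rz": 0}
    - {"tx": 0, "ty": 0, "tz": -8, "rx": 0, "ry": 0, "rz": 0}
    - {"tx": 0, "ty": 0, "tz": -4, "rx": 0, "ry": 0, "rz": 0}
    - {"tx": 0, "ty": 0, "tz": 0, "rx": 0, "ry": 0, "rz": 0}

```text
time: 4.35
tool_pos: [534.4, 56.4, 37.8]
tcp_rot: [-3.142, -0.0, 2.118]
contact_force: [0.4, 0.0, 0.5]
grip_width: 39.4
finger_force: 30.0
```

Request:
carry_out:
  plan:
    - {"tx": 1, "ty": -3, "tz": -1, "rx": 0, "ry": 0, "rz": 0}
    - {"tx": 0, "ty": 0, "tz": -1, "rx": 0, "ry": 0, "rz": 0}
    - {"tx": 0, "ty": 0, "tz": 0, "rx": 0, "ry": 0, "rz": 0}

```text
time: 4.65
tool_pos: [536.2, 52.6, 36.4]
tcp_rot: [3.14, 0.001, 2.117]
contact_force: [0.0, -0.5, 2.0]
grip_width: 39.3
finger_force: 30.0
```

Request:
carry_out:
  plan:
    - {"tx": 0, "ty": 0, "tz": 0, "rx": 0, "ry": 0, "rz": 0}
    - {"tx": 0, "ty": 0, "tz": 0, "rx": 0, "ry": 0, "rz": 0}
    - {"tx": 0, "ty": 0, "tz": 0, "rx": 0, "ry": 0, "rz": 0}
    - {"tx": 0, "ty": 0, "tz": 0, "rx": 0, "ry": 0, "rz": 0}
  gripper: 0.38

```text
time: 5.05
tool_pos: [535.5, 52.9, 35.7]
tcp_rot: [-3.142, -0.0, 2.118]
contact_force: [-0.4, 0.6, -0.9]
grip_width: 56.6
finger_force: 0.0
```

Request:
carry_out:
  plan:
    - {"tx": 0, "ty": 0, "tz": 10, "rx": 0, "ry": 0, "rz": 0}
    - {"tx": 0, "ty": 0, "tz": 30, "rx": 0, "ry": 0, "rz": 0}
    - {"tx": 0, "ty": 0, "tz": 40, "rx": 0, "ry": 0, "rz": 0}
    - {"tx": 0, "ty": 0, "tz": 30, "rx": 0, "ry": 0, "rz": 0}
    - {"tx": -7, "ty": -40, "tz": 0, "rx": 0, "ry": 0, "rz": 0}
    - {"tx": -7, "ty": -40, "tz": 0, "rx": 0, "ry": 0, "rz": 0}
    - {"tx": -7, "ty": -40, "tz": 0, "rx": 0, "ry": 0, "rz": 0}
    - {"tx": -7, "ty": -40, "tz": 0, "rx": 0, "ry": 0, "rz": 0}
    - {"tx": -7, "ty": -40, "tz": 0, "rx": 0, "ry": 0, "rz": 0}
    - {"tx": -7, "ty": -40, "tz": 0, "rx": 0, "ry": 0, "rz": 0}
    - {"tx": -7, "ty": -40, "tz": 0, "rx": 0, "ry": 0, "rz": 0}
    - {"tx": -7, "ty": -40, "tz": 0, "rx": 0, "ry": 0, "rz": 0}
  gripper: 0.25

```text
time: 6.25
tool_pos: [479.1, -268.8, 146.6]
tcp_rot: [3.141, 0.001, 2.118]
contact_force: [0.8, -0.1, -0.1]
grip_width: 68.9
finger_force: 0.0
```

Request:
carry_out:
  plan:
    - {"tx": -6, "ty": -31, "tz": 0, "rx": 0, "ry": 0, "rz": 0}
    - {"tx": -6, "ty": -31, "tz": 0, "rx": 0, "ry": 0, "rz": 0}
    - {"tx": 0, "ty": 0, "tz": -30, "rx": 0, "ry": 0, "rz": 0}
    - {"tx": 0, "ty": 0, "tz": -30, "rx": 0, "ry": 0, "rz": 0}
    - {"tx": 0, "ty": 0, "tz": 0, "rx": 0, "ry": 0, "rz": 0}
    - {"tx": 0, "ty": 0, "tz": 0, "rx": 0, "ry": 0, "rz": 0}

```text
time: 6.85
tool_pos: [467.7, -329.1, 86.5]
tcp_rot: [3.142, -0.0, 2.118]
contact_force: [0.3, -0.1, 0.4]
grip_width: 68.7
finger_force: 0.0
```

Request:
carry_out:
  plan:
    - {"tx": -0.5, "ty": -1, "tz": -25, "rx": 0, "ry": 0, "rz": 0}
    - {"tx": 0, "ty": 0, "tz": -20, "rx": 0, "ry": 0, "rz": 0}
    - {"tx": 0, "ty": 0, "tz": -12, "rx": 0, "ry": 0, "rz": 0}
    - {"tx": 0, "ty": 0, "tz": 0, "rx": 0, "ry": 0, "rz": 0}

```text
time: 7.25
tool_pos: [467.1, -329.9, 28.7]
tcp_rot: [-3.141, -0.001, 2.118]
contact_force: [0.1, -0.1, 0.3]
grip_width: 68.4
finger_force: 0.0
```

Request:
carry_out:
  plan:
    - {"tx": 0, "ty": 0, "tz": 0, "rx": 0, "ry": 0, "rz": 0}
    - {"tx": 0, "ty": 0, "tz": 0, "rx": 0, "ry": 0, "rz": 0}
    - {"tx": 0, "ty": 0, "tz": 0, "rx": 0, "ry": 0, "rz": 0}
    - {"tx": 0, "ty": 0, "tz": 0, "rx": 0, "ry": 0, "rz": 0}
    - {"tx": 0, "ty": 0, "tz": 0, "rx": 0, "ry": 0, "rz": 0}
    - {"tx": 0, "ty": 0, "tz": 0, "rx": 0, "ry": 0, "rz": 0}
  gripper: 1

```text
time: 7.85
tool_pos: [467.3, -330.4, 29.3]
tcp_rot: [3.141, 0.001, 2.118]
contact_force: [0.3, 1.2, 4.9]
grip_width: 39.2
finger_force: 30.0
```

Request:
carry_out:
  plan:
    - {"tx": 0, "ty": 0, "tz": 15, "rx": 0, "ry": 0, "rz": 0}
    - {"tx": 0, "ty": 0, "tz": 40, "rx": 0, "ry": 0, "rz": 0}
    - {"tx": 0, "ty": 0, "tz": 45, "rx": 0, "ry": 0, "rz": 0}
    - {"tx": 0, "ty": 37, "tz": 10, "rx": 0, "ry": 0, "rz": 0}
    - {"tx": 0, "ty": 40, "tz": 0, "rx": 0, "ry": 0, "rz": 0}
    - {"tx": 0, "ty": 40, "tz": 0, "rx": 0, "ry": 0, "rz": 0}
    - {"tx": 0, "ty": 40, "tz": 0, "rx": 0, "ry": 0, "rz": 0}
    - {"tx": -2, "ty": 40, "tz": 0, "rx": 0, "ry": 0, "rz": 0}
    - {"tx": -2, "ty": 40, "tz": 0, "rx": 0, "ry": 0, "rz": 0}
    - {"tx": 0, "ty": 40, "tz": 0, "rx": 0, "ry": 0, "rz": 0}
    - {"tx": 0, "ty": 35, "tz": 0, "rx": 0, "ry": 0, "rz": 0}
    - {"tx": 0, "ty": 25, "tz": 0, "rx": 0, "ry": 0, "rz": 0}

```text
time: 9.05
tool_pos: [462.5, 8.9, 138.6]
tcp_rot: [-3.141, -0.001, 2.119]
contact_force: [0.6, 0.0, -0.2]
grip_width: 39.5
finger_force: 30.0
```

Request:
carry_out:
  plan:
    - {"tx": 0, "ty": 0, "tz": -25, "rx": 0, "ry": 0, "rz": 0}
    - {"tx": 0, "ty": 0, "tz": -25, "rx": 0, "ry": 0, "rz": 0}
    - {"tx": 0, "ty": 0, "tz": 0, "rx": 0, "ry": 0, "rz": 0}
    - {"tx": 0, "ty": 0, "tz": 0, "rx": 0, "ry": 0, "rz": 0}

```text
time: 9.45
tool_pos: [463.0, 6.8, 88.9]
tcp_rot: [-3.141, -0.001, 2.118]
contact_force: [-0.1, -0.1, -0.5]
grip_width: 39.3
finger_force: 30.0
```

Request:
carry_out:
  plan:
    - {"tx": 0, "ty": 0, "tz": -20, "rx": 0, "ry": 0, "rz": 0}
    - {"tx": 0, "ty": 0, "tz": -20, "rx": 0, "ry": 0, "rz": 0}
    - {"tx": 0, "ty": 0, "tz": -10, "rx": 0, "ry": 0, "rz": 0}
    - {"tx": 0, "ty": 0, "tz": -3, "rx": 0, "ry": 0, "rz": 0}
    - {"tx": 0, "ty": 0, "tz": 0, "rx": 0, "ry": 0, "rz": 0}

```text
time: 9.95
tool_pos: [463.5, 6.6, 36.2]
tcp_rot: [3.141, 0.0, 2.118]
contact_force: [-0.1, -0.0, -0.8]
grip_width: 39.1
finger_force: 30.0
```

Request:
carry_out:
  plan:
    - {"tx": 0, "ty": 0, "tz": 0, "rx": 0, "ry": 0, "rz": 0}
    - {"tx": 0, "ty": 0, "tz": 0, "rx": 0, "ry": 0, "rz": 0}
    - {"tx": 0, "ty": 0, "tz": 0, "rx": 0, "ry": 0, "rz": 0}
    - {"tx": 0, "ty": 0, "tz": 0, "rx": 0, "ry": 0, "rz": 0}
  gripper: 0.38

```text
time: 10.35
tool_pos: [463.3, 6.8, 36.1]
tcp_rot: [3.141, 0.0, 2.118]
contact_force: [0.4, 0.4, -0.1]
grip_width: 56.8
finger_force: 0.0
```

Request:
carry_out:
  plan:
    - {"tx": 0, "ty": 0, "tz": 10, "rx": 0, "ry": 0, "rz": 0}
    - {"tx": 0, "ty": 0, "tz": 30, "rx": 0, "ry": 0, "rz": 0}
    - {"tx": 0, "ty": 0, "tz": 40, "rx": 0, "ry": 0, "rz": 0}
    - {"tx": 0, "ty": 0, "tz": 30, "rx": 0, "ry": 0, "rz": 0}
    - {"tx": 17, "ty": 35, "tz": 0, "rx": 0, "ry": 0, "rz": 0.12}
    - {"tx": 17, "ty": 35, "tz": 0, "rx": 0, "ry": 0, "rz": 0.12}
    - {"tx": 17, "ty": 35, "tz": 0, "rx": 0, "ry": 0, "rz": 0.12}
    - {"tx": 17, "ty": 35, "tz": 0, "rx": 0, "ry": 0, "rz": 0.12}
    - {"tx": 17, "ty": 35, "tz": 0, "rx": 0, "ry": 0, "rz": 0.12}
    - {"tx": 17, "ty": 35, "tz": 0, "rx": 0, "ry": 0, "rz": 0.12}
    - {"tx": 17, "ty": 35, "tz": 0, "rx": 0, "ry": 0, "rz": 0.12}
    - {"tx": 17, "ty": 37, "tz": 0, "rx": 0, "ry": 0, "rz": 0.12}

```text
time: 11.55
tool_pos: [599.4, 290.2, 146.6]
tcp_rot: [3.142, 0.0, 3.083]
contact_force: [1.4, -0.6, 0.3]
grip_width: 56.9
finger_force: 0.0
```

Request:
carry_out:
  plan:
    - {"tx": 0, "ty": 0, "tz": -40, "rx": 0, "ry": 0, "rz": 0.03}
    - {"tx": 0, "ty": 0, "tz": -40, "rx": 0, "ry": 0, "rz": 0}
    - {"tx": 0, "ty": 0, "tz": 0, "rx": 0, "ry": 0, "rz": 0}
    - {"tx": 0, "ty": 0, "tz": 0, "rx": 0, "ry": 0, "rz": 0}

```text
time: 11.95
tool_pos: [599.0, 288.8, 66.5]
tcp_rot: [-3.141, -0.001, 3.108]
contact_force: [1.2, 0.3, 0.5]
grip_width: 56.8
finger_force: 0.0
```

```bash
python3 - <<'E'
from h import *
o=bot.get_obs();print(o["tool_pos"],o["tcp_rot"])
a=bot.capture("side")[:,:,::-1];b=bot.capture("top")[:,:,::-1]
A=cv2.resize(a[150:290,140:340],(400,280),interpolation=2);B=cv2.resize(b[170:310,155:355],(400,280),interpolation=2)
cv2.imwrite("pics/m2.png",np.hstack([A,B]))
E
```

```text
[599.03938354 288.75747942  66.47872434] [-3.14140636e+00 -7.42144642e-04  3.10758869e+00]
```

View pics/m2.png

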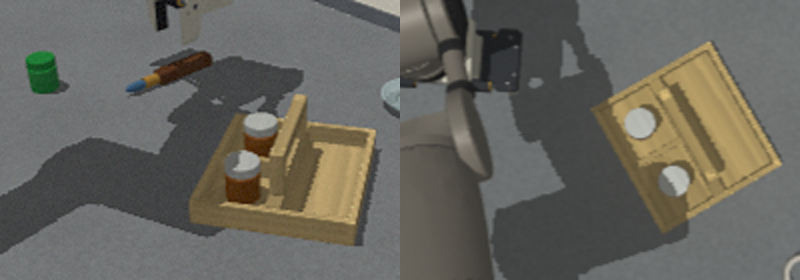

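Both jars stand upright in their cells, at side crop (260,130) and (242,175), and the gripper is over the burnisher. I go down on the handle.

Request:
carry_out:
  plan:
    - {"tx": 0, "ty": 0, "tz": -25, "rx": 0, "ry": 0, "rz": 0}
    - {"tx": 0, "ty": 0, "tz": -20, "rx": 0, "ry": 0, "rz": 0}
    - {"tx": 0, "ty": 0, "tz": -11, "rx": 0, "ry": 0, "rz": 0}
    - {"tx": 0, "ty": 0, "tz": -4, "rx": 0, "ry": 0, "rz": 0}
    - {"tx": 0, "ty": 0, "tz": 0, "rx": 0, "ry": 0, "rz": 0}

```text
time: 12.55
tool_pos: [599.7, 288.9, 6.7]
tcp_rot: [3.141, 0.001, 3.108]
contact_force: [0.7, 0.4, -0.2]
grip_width: 57.1
finger_force: 0.0
```

Request:
carry_out:
  plan:
    - {"tx": 0, "ty": 0, "tz": 0, "rx": 0, "ry": 0, "rz": 0}
    - {"tx": 0, "ty": 0, "tz": 0, "rx": 0, "ry": 0, "rz": 0}
    - {"tx": 0, "ty": 0, "tz": 0, "rx": 0, "ry": 0, "rz": 0}
    - {"tx": 0, "ty": 0, "tz": 0, "rx": 0, "ry": 0, "rz": 0}
    - {"tx": 0, "ty": 0, "tz": 0, "rx": 0, "ry": 0, "rz": 0}
    - {"tx": 0, "ty": 0, "tz": 0, "rx": 0, "ry": 0, "rz": 0}
    - {"tx": 0, "ty": 0, "tz": 0, "rx": 0, "ry": 0, "rz": 0}
  gripper: 1

```text
time: 13.25
tool_pos: [599.2, 289.0, 6.0]
tcp_rot: [3.141, 0.0, 3.108]
contact_force: [-0.6, 0.3, 2.3]
grip_width: 21.7
finger_force: 30.0
```

Request:
carry_out:
  plan:
    - {"tx": 0, "ty": 0, "tz": 10, "rx": 0, "ry": 0, "rz": 0}
    - {"tx": 0, "ty": 0, "tz": 25, "rx": 0, "ry": 0, "rz": 0}
    - {"tx": 0, "ty": 0, "tz": 35, "rx": 0, "ry": 0, "rz": 0}
    - {"tx": 0, "ty": 0, "tz": 40, "rx": 0, "ry": 0, "rz": 0}
    - {"tx": 0, "ty": 0, "tz": 30, "rx": 0, "ry": 0, "rz": 0}
    - {"tx": 0, "ty": 0, "tz": 0, "rx": 0, "ry": 0, "rz": 0}

```text
time: 13.85
tool_pos: [601.5, 289.6, 152.0]
tcp_rot: [3.138, 0.009, 3.108]
contact_force: [-0.7, -0.2, -0.2]
grip_width: 21.8
finger_force: 30.0
```

Request:
carry_out:
  plan:
    - {"tx": -4, "ty": -36, "tz": 0, "rx": 0, "ry": 0, "rz": 0.065}
    - {"tx": -4, "ty": -36, "tz": 0, "rx": 0, "ry": 0, "rz": 0.065}
    - {"tx": -4, "ty": -36, "tz": 0, "rx": 0, "ry": 0, "rz": 0.065}
    - {"tx": -4, "ty": -36, "tz": 0, "rx": 0, "ry": 0, "rz": 0.065}
    - {"tx": -4, "ty": -36, "tz": 0, "rx": 0, "ry": 0, "rz": 0.065}
    - {"tx": -4, "ty": -36, "tz": 0, "rx": 0, "ry": 0, "rz": 0.065}
    - {"tx": -4, "ty": -36, "tz": 0, "rx": 0, "ry": 0, "rz": 0.065}
    - {"tx": -6, "ty": -36, "tz": 0, "rx": 0, "ry": 0, "rz": 0.065}
    - {"tx": -5, "ty": -40, "tz": 0, "rx": 0, "ry": 0, "rz": 0.063}
    - {"tx": 0, "ty": 0, "tz": -30, "rx": 0, "ry": 0, "rz": 0}
    - {"tx": 0, "ty": 0, "tz": 0, "rx": 0, "ry": 0, "rz": 0}
    - {"tx": 0, "ty": 0, "tz": 0, "rx": 0, "ry": 0, "rz": 0}

```text
time: 15.05
tool_pos: [559.4, -38.8, 115.3]
tcp_rot: [3.14, -0.002, -2.592]
contact_force: [0.1, -0.1, -0.8]
grip_width: 21.7
finger_force: 30.0
```

```bash
python3 - <<'E'
from h import *
o=bot.get_obs();print(o["tool_pos"],o["tcp_rot"])
a=bot.capture("side")[:,:,::-1];b=bot.capture("top")[:,:,::-1]
A=cv2.resize(a[110:290,220:360],(467,600),interpolation=2);B=cv2.resize(b[170:310,235:355],(330,385),interpolation=2)
C=np.zeros((600,797,3),np.uint8);C[:,:467]=A;C[:385,467:]=B
cv2.imwrite("pics/m3.png",C)
E
```

```text
[559.4118718  -38.76312646 115.34315964] [ 3.13972636e+00 -1.64260850e-03 -2.59248385e+00]
```

View pics/m3.png

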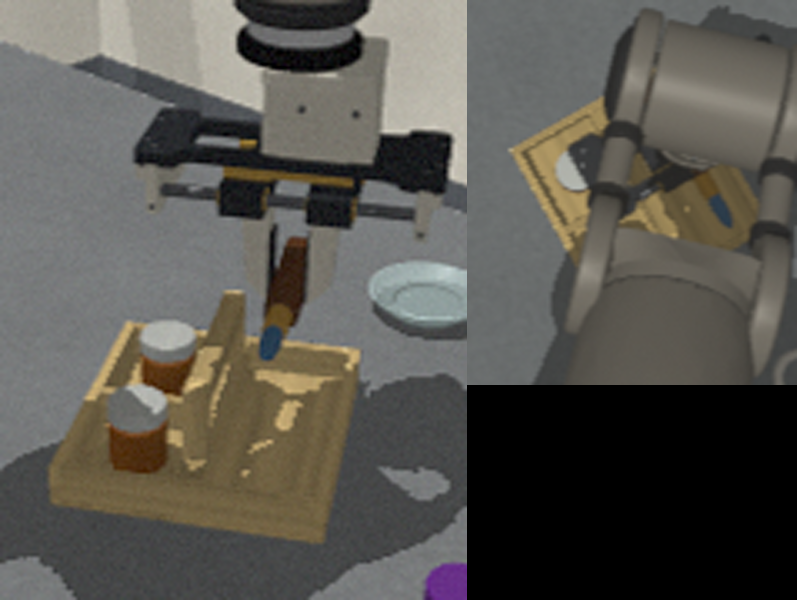

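The burnisher is held level over the trough, aligned with it, tip towards the viewer. I lower it to TCP 25, then lean the tool away from the handle bar so its body clears the bar.

Request:
carry_out:
  plan:
    - {"tx": 0, "ty": 0, "tz": -30, "rx": 0, "ry": 0, "rz": 0}
    - {"tx": 0, "ty": 0, "tz": -25, "rx": 0, "ry": 0, "rz": 0}
    - {"tx": 0, "ty": 0, "tz": -15, "rx": 0, "ry": 0, "rz": 0}
    - {"tx": 0, "ty": 0, "tz": 0, "rx": 0.085, "ry": 0.052, "rz": 0}
    - {"tx": 0, "ty": 0, "tz": 0, "rx": 0.085, "ry": 0.052, "rz": 0}
    - {"tx": 0, "ty": 0, "tz": -15, "rx": 0, "ry": 0, "rz": 0}
    - {"tx": 0, "ty": 0, "tz": -5, "rx": 0, "ry": 0, "rz": 0}
    - {"tx": 0, "ty": 0, "tz": 0, "rx": 0, "ry": 0, "rz": 0}

```text
time: 15.95
tool_pos: [559.8, -38.4, 25.6]
tcp_rot: [2.942, -0.001, -2.591]
contact_force: [-0.1, 0.3, -0.3]
grip_width: 21.6
finger_force: 30.0
```

Request:
carry_out:
  plan:
    - {"tx": 0, "ty": 0, "tz": -5, "rx": 0, "ry": 0, "rz": 0}
    - {"tx": 0, "ty": 0, "tz": -3, "rx": 0, "ry": 0, "rz": 0}
    - {"tx": 0, "ty": 0, "tz": -2, "rx": 0, "ry": 0, "rz": 0}
    - {"tx": 0, "ty": 0, "tz": 0, "rx": 0, "ry": 0, "rz": 0}

```text
time: 16.35
tool_pos: [559.9, -39.0, 15.7]
tcp_rot: [2.942, -0.0, -2.592]
contact_force: [0.8, -0.0, -0.4]
grip_width: 21.8
finger_force: 30.0
```

Request:
carry_out:
  plan:
    - {"tx": 0, "ty": 0, "tz": -1, "rx": 0, "ry": 0, "rz": 0}
    - {"tx": 0, "ty": 0, "tz": 0, "rx": 0, "ry": 0, "rz": 0}

```text
time: 16.55
tool_pos: [560.1, -39.2, 14.8]
tcp_rot: [2.942, 0.0, -2.592]
contact_force: [1.0, 0.0, -0.9]
grip_width: 22.0
finger_force: 30.0
```

Request:
carry_out:
  plan:
    - {"tx": 0, "ty": 0, "tz": 0, "rx": 0, "ry": 0, "rz": 0}
    - {"tx": 0, "ty": 0, "tz": 0, "rx": 0, "ry": 0, "rz": 0}
    - {"tx": 0, "ty": 0, "tz": 0, "rx": 0, "ry": 0, "rz": 0}
    - {"tx": 0, "ty": 0, "tz": 0, "rx": 0, "ry": 0, "rz": 0}
  gripper: 0.66

```text
time: 16.95
tool_pos: [559.7, -38.6, 15.0]
tcp_rot: [2.941, -0.0, -2.592]
contact_force: [-2.0, 3.8, 2.9]
grip_width: 31.5
finger_force: 2.6
```

Request:
carry_out:
  plan:
    - {"tx": 0, "ty": 0, "tz": 5, "rx": 0, "ry": 0, "rz": 0}
    - {"tx": 0, "ty": 0, "tz": 5, "rx": 0, "ry": 0, "rz": 0}
    - {"tx": 0, "ty": 0, "tz": 10, "rx": 0, "ry": 0, "rz": 0}
    - {"tx": 0, "ty": 0, "tz": 20, "rx": 0, "ry": 0, "rz": 0}
    - {"tx": 0, "ty": 0, "tz": 30, "rx": 0, "ry": 0, "rz": 0}
    - {"tx": 0, "ty": 0, "tz": 20, "rx": -0.085, "ry": -0.052, "rz": 0}
    - {"tx": 0, "ty": 0, "tz": 20, "rx": -0.085, "ry": -0.052, "rz": 0}
    - {"tx": 0, "ty": 0, "tz": 0, "rx": 0, "ry": 0, "rz": 0}

```text
time: 17.75
tool_pos: [561.1, -38.1, 128.8]
tcp_rot: [-3.135, 0.005, -2.59]
contact_force: [0.4, 0.1, 0.0]
grip_width: 31.6
finger_force: 0.0
```

```bash
python3 - <<'E'
from h import *
o=bot.get_obs();print(o["tool_pos"],o["tcp_rot"])
a=bot.capture("side")[:,:,::-1];b=bot.capture("top")[:,:,::-1]
A=cv2.resize(a[110:290,220:360],(467,600),interpolation=2);B=cv2.resize(b[170:310,235:355],(330,385),interpolation=2)
C=np.zeros((600,797,3),np.uint8);C[:,:467]=A;C[:385,467:]=B
cv2.imwrite("pics/m4.png",C)
E
```

```text
[561.09656045 -38.10756609 128.79727422] [-3.13549147  0.00469656 -2.59019108]
```

View pics/m4.png

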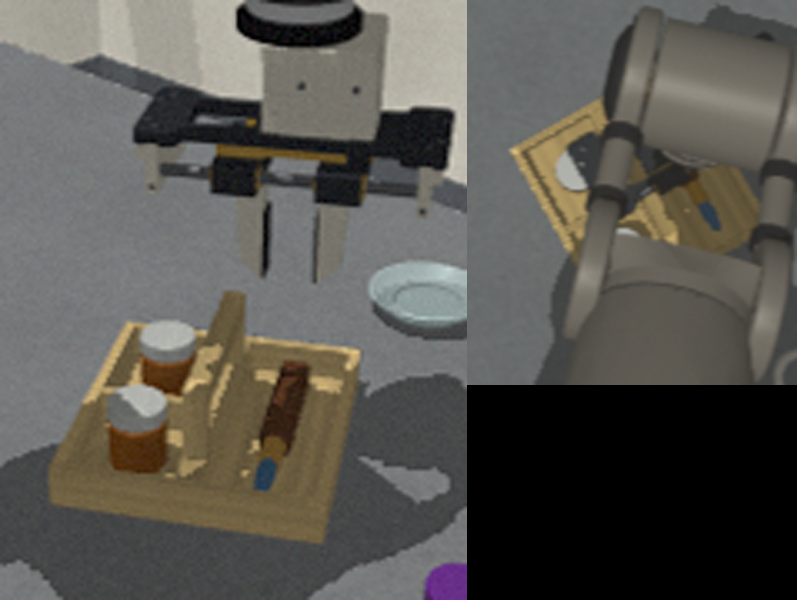

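The burnisher lies flat in the trough at side crop (285,420), with all three things placed and the tote unmoved. Next I take the handle.

Request:
carry_out:
  plan:
    - {"tx": -12, "ty": 10, "tz": 0, "rx": 0, "ry": 0, "rz": 0}
    - {"tx": -13, "ty": 10, "tz": 0, "rx": 0, "ry": 0, "rz": 0}
    - {"tx": -12, "ty": 10, "tz": 0, "rx": 0, "ry": 0, "rz": 0}
    - {"tx": 0, "ty": 0, "tz": -15, "rx": 0, "ry": 0, "rz": 0}
    - {"tx": 0, "ty": 0, "tz": 0, "rx": 0, "ry": 0, "rz": 0}
    - {"tx": 0, "ty": 0, "tz": 0, "rx": 0, "ry": 0, "rz": 0}
  gripper: 0.38

```text
time: 18.45
tool_pos: [523.0, -9.7, 109.0]
tcp_rot: [3.14, -0.001, -2.593]
contact_force: [-0.1, 0.0, -0.3]
grip_width: 56.5
finger_force: 0.0
```

```bash
python3 - <<'E'
from h import *
o=bot.get_obs();print(o["tool_pos"],o["tcp_rot"])
# handle bar end (near viewer) & fingers, side view
a=bot.capture("side")[:,:,::-1].copy()
c,s=np.cos(.548),np.sin(.548);T=lambda x,y,z:(522.7+c*x-s*y,-8.8+s*x+c*y,z)
for p in proj("side",[T(-66,-8,84),T(-66,8,84),T(66,8,84),T(66,-8,84),T(94,-90,30),T(-94,-90,30),T(-94,90,30)]):
    cv2.circle(a,tuple(p.round().astype(int)),1,(0,0,255),-1)
cv2.imwrite("pics/m5.png",cv2.resize(a[120:290,215:365],None,fx=3.5,fy=3.5,interpolation=2))
E
```

```text
[523.02248302  -9.72991025 108.99602119] [ 3.13974444e+00 -1.41568858e-03 -2.59331170e+00]
```

View pics/m5.png

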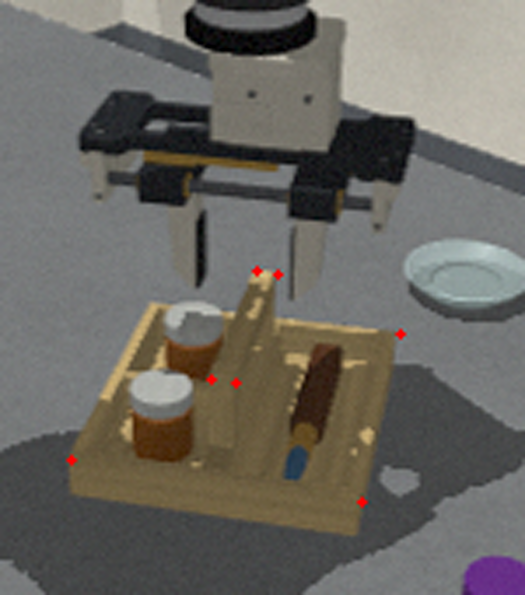

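The gripper straddles the bar and the projected handle corners match. I go down 54 mm and close.

Request:
carry_out:
  plan:
    - {"tx": 0, "ty": 0, "tz": -20, "rx": 0, "ry": 0, "rz": 0}
    - {"tx": 0, "ty": 0, "tz": -20, "rx": 0, "ry": 0, "rz": 0}
    - {"tx": 0, "ty": 0, "tz": -10, "rx": 0, "ry": 0, "rz": 0}
    - {"tx": 0, "ty": 0, "tz": -4, "rx": 0, "ry": 0, "rz": 0}
    - {"tx": 0, "ty": 0, "tz": 0, "rx": 0, "ry": 0, "rz": 0}

```text
time: 19.0
tool_pos: [523.2, -9.3, 55.7]
tcp_rot: [3.141, -0.0, -2.593]
contact_force: [-0.5, -0.0, 0.5]
grip_width: 57.0
finger_force: 0.0
```

Request:
carry_out:
  plan:
    - {"tx": 0, "ty": 0, "tz": 0, "rx": 0, "ry": 0, "rz": 0}
    - {"tx": 0, "ty": 0, "tz": 0, "rx": 0, "ry": 0, "rz": 0}
    - {"tx": 0, "ty": 0, "tz": 0, "rx": 0, "ry": 0, "rz": 0}
    - {"tx": 0, "ty": 0, "tz": 0, "rx": 0, "ry": 0, "rz": 0}
    - {"tx": 0, "ty": 0, "tz": 0, "rx": 0, "ry": 0, "rz": 0}
    - {"tx": 0, "ty": 0, "tz": 0, "rx": 0, "ry": 0, "rz": 0}
    - {"tx": 0, "ty": 0, "tz": 0, "rx": 0, "ry": 0, "rz": 0}
    - {"tx": 0, "ty": 0, "tz": 0, "rx": 0, "ry": 0, "rz": 0}
  gripper: 1

```text
time: 19.8
tool_pos: [522.8, -8.8, 55.9]
tcp_rot: [3.141, -0.0, -2.592]
contact_force: [-1.7, 3.8, 3.9]
grip_width: 16.0
finger_force: 30.0
```

Request:
carry_out:
  plan:
    - {"tx": 0, "ty": 0, "tz": 2, "rx": 0, "ry": 0, "rz": 0}
    - {"tx": 0, "ty": 0, "tz": 5, "rx": 0, "ry": 0, "rz": 0}
    - {"tx": 0, "ty": 0, "tz": 8, "rx": 0, "ry": 0, "rz": 0}
    - {"tx": 0, "ty": 0, "tz": 10, "rx": 0, "ry": 0, "rz": 0}
    - {"tx": 0, "ty": 0, "tz": 12, "rx": 0, "ry": 0, "rz": 0}
    - {"tx": 0, "ty": 0, "tz": 14, "rx": 0, "ry": 0, "rz": 0}
    - {"tx": 0, "ty": 0, "tz": 14, "rx": 0, "ry": 0, "rz": 0}
    - {"tx": 0, "ty": 0, "tz": 12, "rx": 0, "ry": 0, "rz": 0}
    - {"tx": 0, "ty": 0, "tz": 10, "rx": 0, "ry": 0, "rz": 0}
    - {"tx": 0, "ty": 0, "tz": 8, "rx": 0, "ry": 0, "rz": 0}
    - {"tx": 0, "ty": 0, "tz": 5, "rx": 0, "ry": 0, "rz": 0}
    - {"tx": 0, "ty": 0, "tz": 2, "rx": 0, "ry": 0, "rz": 0}

```text
time: 21.0
tool_pos: [523.1, -9.2, 158.2]
tcp_rot: [-3.141, 0.0, -2.592]
contact_force: [1.1, -0.3, -5.2]
grip_width: 15.7
finger_force: 30.0
```

Request:
carry_out:
  plan:
    - {"tx": 0, "ty": 0, "tz": 0, "rx": 0, "ry": 0, "rz": 0}
    - {"tx": 0, "ty": 0, "tz": 0, "rx": 0, "ry": 0, "rz": 0}
    - {"tx": 0, "ty": 0, "tz": 0, "rx": 0, "ry": 0, "rz": 0}
    - {"tx": 0, "ty": 0, "tz": 0, "rx": 0, "ry": 0, "rz": 0}
    - {"tx": 0, "ty": 0, "tz": 0, "rx": 0, "ry": 0, "rz": 0}

```text
time: 21.5
tool_pos: [523.0, -9.2, 157.5]
tcp_rot: [3.141, -0.0, -2.592]
contact_force: [0.4, -0.1, -5.3]
grip_width: 15.6
finger_force: 30.0
```

```bash
python3 - <<'E'
from h import *
o=bot.get_obs();print({k:np.round(o[k],3) for k in("tool_pos","tcp_rot","dq","contact_force","moment","grip_width","finger_force")})
a=bot.capture("side")[:,:,::-1].copy()
c,s=np.cos(.548),np.sin(.548);T=lambda x,y,z:(522.7+c*x-s*y,-8.8+s*x+c*y,z+101)
for p in proj("side",[T(-66,-8,84),T(-66,8,84),T(66,8,84),T(66,-8,84),T(94,-90,30),T(-94,-90,30),T(-94,90,30),T(94,90,30)]):
    cv2.circle(a,tuple(p.round().astype(int)),1,(0,0,255),-1)
cv2.imwrite("pics/m6.png",cv2.resize(a[60:260,200:380],None,fx=3,fy=3,interpolation=2))
E
```

```text
{'tool_pos': array([522.984,  -9.162, 157.538]), 'tcp_rot': array([ 3.141, -0.   , -2.592]), 'dq': array([ 0.001, -0.   , -0.001,  0.001, -0.001,  0.002]), 'contact_force': array([ 0.355, -0.097, -5.312]), 'moment': array([-0.041,  0.082, -0.001]), 'grip_width': np.float64(15.595), 'finger_force': np.float64(29.999)}
```

View pics/m6.png

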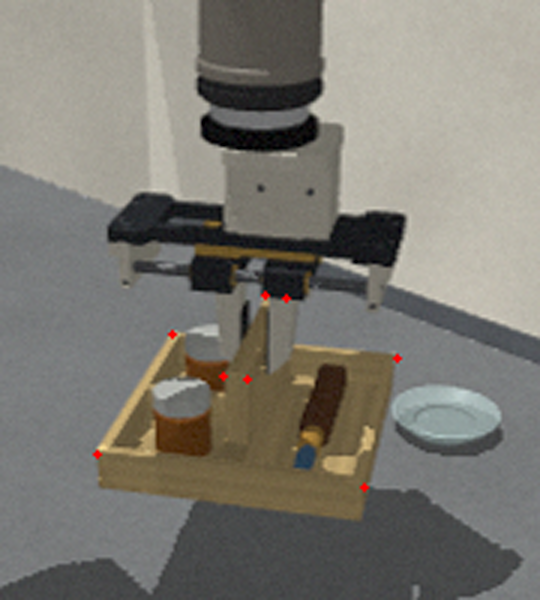

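The tote hangs level about 101 mm up. Its corners match the level model, everything is in place and the joints are still, so I hand in.

```bash
python3 -c "
from plant import bot
print(bot.close_job())"
```

```text
the job is handed in; nothing more can be done
None
```

Job handed in after about 22 s of robot time: both amber jars stand in the cells, the burnisher lies flat in the trough, and the arm holds the tote level by its handle about 10 cm up; the hand-in call gave no verdict.

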